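Load a battery board into the test jig, index the carriage and clamp it

ROBOT

A 7-joint arm with a two-finger parallel gripper is mounted at the origin on the work surface. World frame = base frame: x ahead of the robot, y to its left, z up, the work surface at z = 0. Lengths are in m, angles in rad, forces in N, time in s.
With the tool pointing down it reaches from about 0.4 to 0.9 m from the base axis. Payload 5.5 kg.
Tool frame: the origin (TCP) lies between the finger pads; the fingertips stand 17 mm ahead of it and the grasp point (between the pads) lies 2 mm behind it; z points along the fingers, y is the line along which they close (so a half turn about z gives the same grasp; the last joint's range is limited). The gripper opens to 85 mm and grips with 20 to 120 N. Pads are 22 mm wide; open, the fingers measure 114 mm over their backs; the gripper's body (76 mm by 85 mm) begins 54 mm behind the grasp point. The pads swing forward as they close: fully open they stand 13 mm farther back than shut.
Start: joints at [-1.029, 0.501, -0.427, 1.55, 0.221, 1.138, -0.21], TCP at [0.179, 0.625, 0.248] pointing down, gripper open.
Joint ranges: [-2.88, 2.88], [-0.31, 2.03], [-1.54, 1.56], [0.2, 2.42], [-1.41, 4.55], [0.19, 2.02], [-2.57, 2.57]. Speed limits (rad/s): [2.57, 2.57, 3.14, 3.14, 3.14, 3.14, 3.14].

INTERFACE

Orientations are given as a 3x3 rotation matrix whose columns are the frame's x, y, z axes.
In Python, from cell import sensors, imaging, r gives the robot as it stands.
- The arm moves only by the shell command python3 -m crank 'ROWS' [FORCE]. ROWS is JSON, a list of rows, each an object with "claw": the opening, from 0 (shut) to 1 (fully open); "travel": the shift along the tool's x, y, z in mm, a list of three; "spin": the turn about the tool's z in rad. A call has 1 to 8 rows; each row shifts and turns the commanded pose from where the row before left it, along the tool's axes as they then stand; what a row does not reach is not made up. A row lasts 1/10 s, in which the tool goes at most 50 mm and 8.59 degrees, less where a joint would pass 70% of its speed; a pose out of reach is approached as far as the arm can. A call with a gripper value outside its range is refused whole. The fingers move at their own pace and stop on an object; FORCE is the grip in N (left out, the last holds). Time passes only in rows, so rows that do not move let the fingers close. It gives the time, the measured TCP pose, the force, the opening and the grip force at its end, in the units of the state.
- sensors.get_state(): the state, without advancing time (a new reading comes with each control period).
- imaging.get_image(name): name is "scene" or "top"; returns the picture (480x640x3 uint8, red, green, blue); there is no depth.
- imaging.get_calibration(name): a dict with "mtx" (3x3 intrinsics, pixels), "view" (4x4, takes a point from world to camera coordinates). Camera axes: x right, y up, looking along -z (the intrinsics and any distortion apply to the point x, -y, -z); pixel columns grow to the right and rows downward; lengths in m; the calibration is good to about 2 mm. A picture is of the moment at which its call begins. get_calibration takes no time and is no camera call.
- r.close_job(): hands the job in; it is judged then, once.
The state is a dict: "time": time; "qpos": joint angles; "joint_velocities": joint speeds; "effort": joint torques, N m; "position": TCP position; "tcp_rot": TCP orientation; "ft_force": force on the tool from outside, world axes, zero at the start; "moment": the same for the moment, N m; "finger_gap": finger opening in m; "gripper_force": force on a finger pad.
Only numpy, scipy, OpenCV 4.12 (cv2) and the standard library are available. Lean on these libraries where they do the work, as an engineer would, in place of code of your own. Each camera call takes 0.05 s, during which the arm holds its last target. There are 200 camera calls.

TASK

Seat the red board with the silver battery block flat in the nest of the test jig's sliding carriage, its black header strip on the far side, where the clamp block is. Then pull up the carriage's black index knob, slide the carriage over to the station that has the red clamp lever, and let the plunger drop fully into the hole there. Finally swing the red lever fully down to clamp the board and let go; do not disturb the other things on the bench.

Things in the scene. Friction and masses are not known exactly. Their poses are not given: they have to be found in the camera images.
- module: The board to load: red board 80 (x) x 110 (y) x 3 mm, 0.18 kg, loose and flat on the table left or right of the jig. Centred on it a silver battery block 38 (x) x 64 (y) mm, from 3 to 37 mm above the underside (grip it across its 38 mm); at x = +34 mm a black header strip 8 x 76 mm, top 12 mm above the underside. Origin: centre of the underside; z up; +x towards the header strip.
- header (a point): Top centre of the board's black header strip: (34, 0, 12) mm in the frame of the board.
- jig: Test jig fixed to the table: grey base plate 230 (x) x 350 (y) x 12 mm, x from -125 to +105 mm, with two rails along y and, at x = -100 mm, a steel index strip (top 26 mm above the table) with holes at y = -100, 0, +100 mm. Origin: on the table under the carriage's middle position; x away from the robot, y left along the rails, z up. Has some yaw.
- nest (a point): Centre of the nest floor on top of the aluminium carriage, 40 mm above the table, moving with the carriage; axes as the jig's. The nest is bounded by black corner walls 8 mm high and takes the 80 x 110 mm board with 3 mm play on each side; the board's header strip belongs at nest +x.
- carriage (a joint): Position of the carriage along the jig's y axis, m: 0 = middle (load) hole, where it starts locked by the plunger; +0.1 and -0.1 = the holes of the two end stations; end stops at +-0.108. It slides with 1.5 N of friction once the plunger is pulled.
- knob (a point): Middle of the black plunger knob (26 mm across, from 11 mm below to 11 mm above this point) on the robot's side of the nest, at nest x = -100 mm, 71 mm above the table when home; moves with carriage and plunger. Under the knob a brass barrel 20 mm across, then the carriage flange, its top 31 mm below this point. Grip it from above and pull straight up.
- plunger (a joint): Lift of the plunger, m: 0 = home, fully in a hole. Its round-nosed 8 mm pin is free of the strip at 12 mm lift or more (stop at 20 mm) and rides on the strip at 12 mm if let go between holes. A spring pushes it down: 6 N at home, 10 N at full lift. A hole leaves the pin 1.5 mm play each way along y.
- clamp: Grey clamp block, 36 (x) x 60 (y) mm, on the jig's base at jig x = +75 mm, at the left (y = +100 mm) or the right (y = -100 mm) end station; it carries the steel and red lever. Origin: centre of its underside, 12 mm above the table; axes as the jig's. A like block with a blue cover and no lever stands at the other station.
- station (a point): Where the nest centre is when the carriage is in the hole of the clamp's station: (-75, 0, +28) mm in the clamp's frame.
- lever (a joint): Angle of the clamp lever, rad: 0 = shut (fully down, its black jaw just above the board's header strip); starts open, 0.9 to 1.25; stop at 1.4. Stays where it is left (2 N at the grip moves it). Hinge axis along the clamp's y; it shuts by swinging towards the robot and down.
- lever_hinge (a point): Hinge axis of the lever, on the clamp block's middle, 77 mm above the table.
- lever_grip (a point): Grip point on the lever's red handle (a bar 14 x 14 mm), 90 mm from the hinge, 22 mm short of its end. Pinch it from above across the jig's y. From the hinge the handle points towards the robot (jig -x), raised above level by 0.524 rad plus the joint angle: about upright when open, 30 degrees up when shut.
- fan_board: Bystander: red board 80 x 110 mm with two black fans, 23 mm high, lying on the other side of the jig. Origin: centre of the underside.
- board_stack: Bystander: stack of three red boards on posts, 90 x 110 x 52 mm. Origin: centre of the underside.
- green_card: Bystander: green circuit card with an aluminium bracket, 106 x 130 x 24 mm. Origin: centre of the underside.
- pliers: Bystander: pliers with red handles, 150 mm long, lying in front of the jig. Origin at the underside near the middle.
- mouse: Bystander: black computer mouse, 100 x 58 x 29 mm. Origin: centre of the underside.
- parts_tray: Bystander: blue parts tray, 70 x 100 x 25 mm. Origin: centre of the underside.

How it is judged:
On the way, in this order (a step that is already met when the one before it is completed fails the run):
1. the board lies seated in the nest, header strip on the far side, and is let go, the carriage still in its load hole (x of module in the frame of nest between -0.0055 and 0.0055 m and y of module in the frame of nest between -0.0055 and 0.0055 m and z of module in the frame of nest between -0.0025 and 0.0025 m and angle between the z axis of module and the z axis of nest, either way round below 0.05 rad and x of header in the frame of nest above 0.025 m and value of joint carriage between -0.005 and 0.005 m and value of joint plunger below 0.003 m and contact force between the fingers and module below 0.1 N), for 0.2 s.
2. the knob is pulled up and the carriage slid out of the load position (value of joint plunger above 0.009 m and (value of joint carriage above 0.02 m or value of joint carriage below -0.02 m)), for 0.05 s.
3. the plunger has dropped fully into the hole of the station with the lever (horizontal distance between nest and station below 0.004 m and value of joint plunger below 0.003 m and x of module in the frame of nest between -0.0055 and 0.0055 m and y of module in the frame of nest between -0.0055 and 0.0055 m and z of module in the frame of nest between -0.0025 and 0.0025 m and angle between the z axis of module and the z axis of nest, either way round below 0.05 rad and x of header in the frame of nest above 0.025 m), for 0.2 s.
4. the lever is swung fully shut (all of step 3 and value of joint lever below 0.06 rad), for 0.2 s.
At the end, for the whole second after the job is handed in: The board lies flat in the nest (within 5.5 mm of its centre each way, 2.5 mm of the floor, tilt under 0.05 rad), header strip on the far side; the nest is within 4 mm of the lever's station with the plunger home (lift under 3 mm); the lever is shut (under 0.06 rad); all at rest (all of step 4 and linear speed of module below 0.02 m/s); the robot touches nothing.
It fails at once if a bystander (fan board, board stack, green card, pliers, mouse or tray) is pushed more than 25 mm away (distance of any of fan_board, board_stack, green_card, pliers, mouse, parts_tray from where it was at the start of the episode above 0.025 m).
It also fails if it takes over 69 s, if anything falls off the work surface, if the arm or the gripper's body presses on something with over 40 N, if the wrist force passes 120 N, or if a joint passes its speed limit or range.

## Working session

There is one attempt and no reset: what is moved stays moved. The work goes in short steps, Python scripts to look and compute and a shell command to move; the robot and the scene stay as the last step left them, time stands still between calls to the robot, and variables do not carry over. Pictures are saved under pics/ and viewed, at most 10 in all, crops included, and the job is handed in when it is done.

```bash
mkdir -p pics; ls; python3 - <<'E'
from cell import sensors, imaging, r
import cv2
for n in("scene","top"):
    cv2.imwrite(f"pics/{n}0.png",imaging.get_image(n)[:,:,::-1])
    c=imaging.get_calibration(n);print(c)
s=sensors.get_state();print(s)
E
```

```text
pics
{'mtx': array([[543.96870402,   0.        , 314.91385266],
       [  0.        , 543.96870402, 244.57340585],
       [  0.        ,   0.        ,   1.        ]]), 'view': array([[ 0.71627422,  0.69768103,  0.01387119, -0.32191141],
       [-0.39644983,  0.39049604,  0.83086724,  0.08199742],
       [ 0.57426367, -0.60062802,  0.55629778, -1.63746684],
       [ 0.        ,  0.        ,  0.        ,  1.        ]])}
{'mtx': array([[453.45627232,   0.        , 321.37615383],
       [  0.        , 453.45627232, 237.90511738],
       [  0.        ,   0.        ,   1.        ]]), 'view': array([[ 0.01377789, -0.99941448,  0.03131866, -0.02274456],
       [ 0.99236172,  0.01750734,  0.12211354, -0.50022145],
       [-0.12259034,  0.02939697,  0.99202189, -1.05053208],
       [ 0.        ,  0.        ,  0.        ,  1.        ]])}
{'time': 0.1, 'qpos': array([-1.02885803,  0.50175038, -0.42678855,  1.551323  ,  0.22077905,
        1.13828283, -0.21033499]), 'joint_velocities': array([-5.82686079e-04, -2.22067601e-03, -1.04917441e-03, -2.35019461e-03,
       -1.20930945e-03, -1.48757384e-04, -2.61644745e-05]), 'effort': array([-1.03416428e-02, -5.70813274e+01, -5.83841801e+00, -2.81748891e+01,
        1.04815664e-02,  5.51475794e-03, -1.38389260e-05]), 'position': array([0.17872679, 0.62434396, 0.24737302]), 'tcp_rot': array([[-9.61398777e-01,  2.75158306e-01, -5.45558428e-04],
       [ 2.75158837e-01,  9.61397399e-01, -1.62973076e-03],
       [ 7.60644982e-05, -1.71693638e-03, -9.99998523e-01]]), 'ft_force': array([-0.34451431,  0.42676731, -1.38842388]), 'moment': array([-0.00718372, -0.04590522, -0.00434396]), 'gripper_force': 0.0, 'finger_gap': 0.0854280953297444}
```

View pics/top0.png

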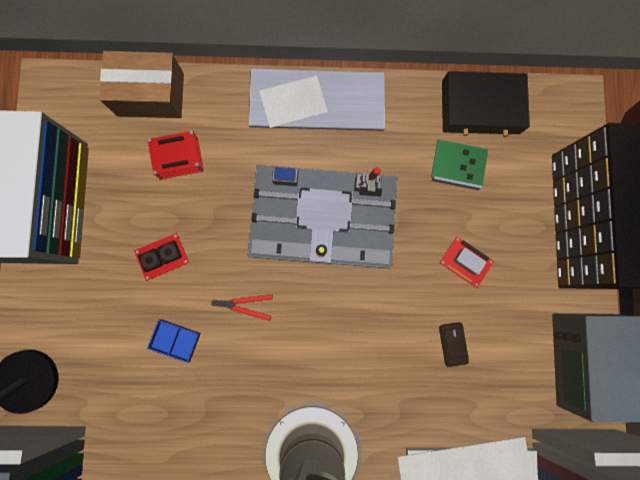

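View pics/scene0.png

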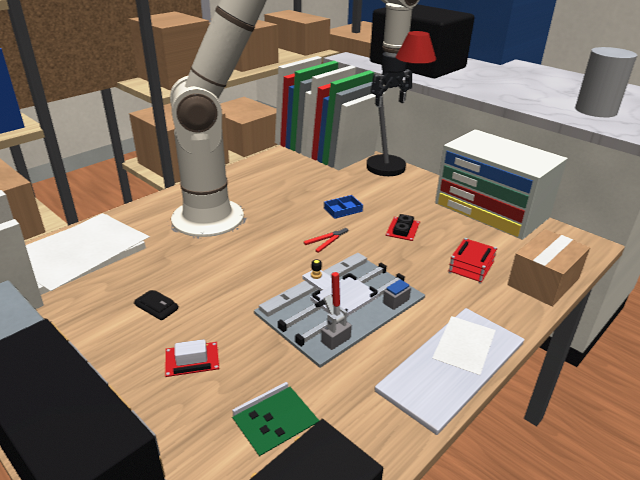

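The top view shows the module at about (467,262), the jig centred near (323,215), the clamp with the lever at (370,182) on the right (-y), and the knob at (321,250). In the scene view, the module's header strip is at (192,370), on the side facing away from the robot. I'll zoom in and measure.

```bash
cat > h.py <<'E'
import numpy as np, cv2
from cell import sensors, imaging
def cal(n):
    c=imaging.get_calibration(n); return c["mtx"],c["view"]
def ray(n,uv):
    K,V=cal(n); R=V[:3,:3]; t=V[:3,3]
    d=np.linalg.inv(K)@np.array([uv[0],uv[1],1.]); d=np.array([d[0],-d[1],-d[2]])
    return -R.T@t, R.T@d
def onz(n,uv,z):
    o,d=ray(n,uv); return o+d*(z-o[2])/d[2]
def tri(a,b):
    A=[];B=[]
    for n,uv in (("top",a),("scene",b)):
        o,d=ray(n,uv); d=d/np.linalg.norm(d); P=np.eye(3)-np.outer(d,d); A.append(P);B.append(P@o)
    A=np.vstack(A);B=np.hstack(B); x=np.linalg.lstsq(A,B,rcond=None)[0]
    return x, np.linalg.norm(A@x-B)
def proj(n,p):
    K,V=cal(n); q=V[:3,:3]@np.array(p)+V[:3,3]; q=K@np.array([q[0],-q[1],-q[2]]); return q[:2]/q[2]
def masks(im):
    h=cv2.cvtColor(im,cv2.COLOR_RGB2HSV)
    H,S,V=[h[...,i].astype(int) for i in range(3)]
    return ((H<8)|(H>172))&(S>150)&(V>80), (S<60)&(V>140), V<60
def snap(n,tag):
    im=imaging.get_image(n); cv2.imwrite(f"pics/{n}{tag}.png",im[:,:,::-1]); return im
E
python3 - <<'E'
from h import *
t=cv2.imread("pics/top0.png"); s=cv2.imread("pics/scene0.png")
a=cv2.resize(t[155:275,240:405],None,fx=4,fy=4,interpolation=cv2.INTER_CUBIC) #660x480
b=cv2.resize(t[225:300,430:505],(400,400),interpolation=cv2.INTER_CUBIC)
c=cv2.resize(s[330:390,155:230],(400,320),interpolation=cv2.INTER_CUBIC)
cv2.imwrite("pics/a.png",a); o=np.zeros((400,800,3),np.uint8);o[:,:400]=b;o[:320,400:]=c;cv2.imwrite("pics/b.png",o)
im=t[...,::-1].copy(); red,sil,blk=masks(im)
m=np.zeros_like(red); m[225:300,430:505]=1
for name,k,z in(("red",red|sil,.003),("sil",sil,.037)):
    k=(k&m).astype(np.uint8)
    cs,_=cv2.findContours(k,cv2.RETR_EXTERNAL,cv2.CHAIN_APPROX_NONE); q=max(cs,key=cv2.contourArea)[:,0]
    w=np.array([onz("top",p,z)[:2]*1000 for p in q],np.float32); print(name,cv2.minAreaRect(w))
E
```

```text
red ((451.4750061035156, -373.2909851074219), (111.17788696289062, 80.72901153564453), 56.82484817504883)
sil ((451.8603210449219, -372.6522216796875), (61.98647689819336, 35.20639419555664), 56.75634765625)
```

View pics/a.png

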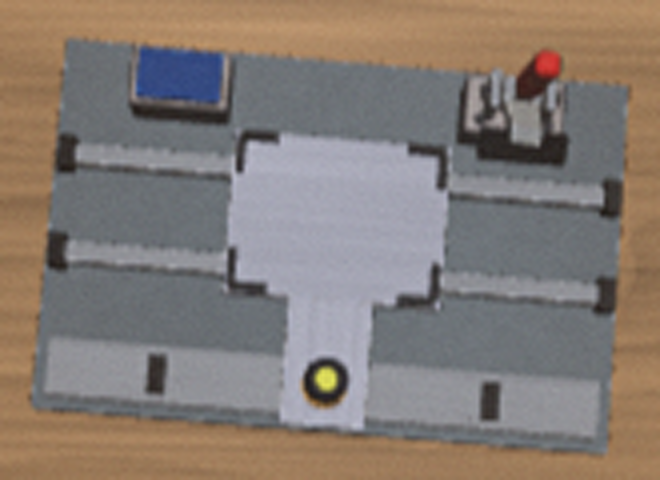

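View pics/b.png

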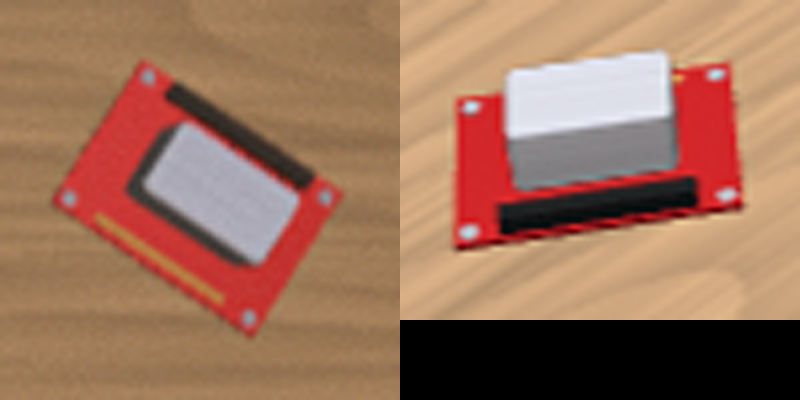

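```bash
python3 - <<'E'
from h import *
f=lambda p:(240+(p[0]+.5)/4-.5,155+(p[1]+.5)/4-.5)
C=[(66,38),(628,87),(605,452),(33,407)]
W=np.array([onz("top",f(p),.012)[:2] for p in C])
print(W*1000,[np.linalg.norm(W[i]-W[(i+1)%4]) for i in range(4)])
rect=cv2.minAreaRect((W*1000).astype(np.float32));print(rect)
y=(W[0]-W[1])+(W[3]-W[2]); yaw=np.arctan2(-y[0],y[1])
x=(W[0]-W[3])+(W[1]-W[2]); print(np.degrees(yaw),np.degrees(np.arctan2(x[1],x[0])))
R=np.array([[np.cos(yaw),-np.sin(yaw)],[np.sin(yaw),np.cos(yaw)]])
o=W.mean(0)-R@[-.010,0]; print("jig from plate",o)
# nest walls outer corners, top .048
N=[(240,132),(446,148),(439,308),(230,290)]
n=np.array([onz("top",f(p),.048)[:2] for p in N]); print("nest",n.mean(0),[np.linalg.norm(n[i]-n[(i+1)%4]) for i in range(4)])
yy=(n[0]-n[1])+(n[3]-n[2]);print(np.degrees(np.arctan2(-yy[0],yy[1])))
k=onz("top",f((326,380)),.082)[:2]; print("knob",k,"jig from knob",k-R@[-.1,0])
im=cv2.imread("pics/scene0.png")[...,::-1].copy(); h=cv2.cvtColor(im,cv2.COLOR_RGB2HSV)
# predictions
P=lambda a,z:[*(o+R@np.array(a)),z]
print("scene knobtop",proj("scene",P((-.1,0),.085)), "hinge",proj("scene",P((.075,-.1),.077)),proj("top",P((.075,-.1),.077)))
red=masks(im)[0]; m=np.zeros_like(red); m[260:320,320:350]=1
v,u=np.nonzero(red&m); print("lever scene",u.mean(),v.min(),v.max(),u[v==v.min()].mean(),u[v==v.max()].mean())
im=cv2.imread("pics/top0.png")[...,::-1].copy();red=masks(im)[0]; m=np.zeros_like(red); m[150:200,350:400]=1
v,u=np.nonzero(red&m); print("lever top",u.min(),u.max(),v.min(),v.max())
for a in(.9,1.0,1.1,1.25):
    c=a+.524; g=lambda r:P((.075-r*np.cos(c),-.1),.077+r*np.sin(c)); print(a,proj("top",g(.112)),proj("scene",g(.112)))
E
```

```text
[[ 683.29625515  148.01560615]
 [ 660.01173909 -200.15073956]
 [ 433.38902032 -184.6655315 ]
 [ 455.03519859  160.6234356 ]] [np.float64(0.348944082872738), np.float64(0.22715115745075423), np.float64(0.3459668016378863), np.float64(0.22860898342439703)]
((557.6119995117188, -18.44073486328125), (348.944091796875, 228.59361267089844), 86.17388916015625)
-3.7071542171650473 -3.534025200511643
jig from plate [ 0.56791213 -0.01969088]
nest [ 0.56651092 -0.02048579] [np.float64(0.12293212430384062), np.float64(0.09631946610030391), np.float64(0.12344079557898059), np.float64(0.09502017148929734)]
-3.6259078419239232
knob [ 0.46746903 -0.01317465] jig from knob [ 0.56725979 -0.01964034]
scene knobtop [317.12712786 260.36544093] hinge [337.60964083 317.52302657] [369.77603949 178.44927453]
lever scene 335.43497757847535 272 306 335.5 336.0
lever top 373 379 168 174
0.9 [376.56680812 172.68257805] [334.01898291 272.13436186]
1.0 [376.98430002 167.34703475] [337.86101069 274.20327345]
1.1 [377.32060803 162.14515365] [341.75066564 276.75828783]
1.25 [377.66414868 154.74373474] [347.57547903 281.45432887]
```

The measurements agree with the given sizes (plate 347 x 228 mm, module 111 x 81 mm):

| Item | Position | Yaw / angle |
|---|---|---|
| Jig | ≈ (0.567, -0.020) | ≈ -3.65° |
| Module | ≈ (0.4517, -0.373) | -33.2° |
| Lever | - | ≈ 0.92 rad |

I'll head for the module first, moving away from the lamp.

```bash
cat > go.py <<'E'
# usage: go.py x y z [yaw of tool y, deg] -> shift in current tool axes (mm), spin (rad)
import sys; from h import *
a=list(map(float,sys.argv[1:])); s=sensors.get_state(); R=s["tcp_rot"]
d=R.T@(np.array(a[:3])-s["position"])*1000
cur=np.degrees(np.arctan2(R[1,1],R[0,1])); print("t",round(s["time"],2),"pos",s["position"].round(4),"yaw",cur.round(2),"tilt",R[2,:2].round(4),"gap",round(s["finger_gap"],4),"F",s["ft_force"].round(1),"j7",s["qpos"][6].round(2))
print("shift",d.round(1),"rows>=",np.ceil(np.linalg.norm(d)/50))
if len(a)>3: print("spin",np.radians(((cur-a[3]+180)%360)-180).round(4))
E
python3 -m crank '[{"claw":1,"travel":[-40,-27,0],"spin":0},{"claw":1,"travel":[-40,-27,0],"spin":0},{"claw":1,"travel":[-40,-27,0],"spin":0},{"claw":1,"travel":[-40,-27,0],"spin":0},{"claw":1,"travel":[-40,-27,0],"spin":0},{"claw":1,"travel":[-40,-27,0],"spin":0},{"claw":1,"travel":[-40,-27,0],"spin":0},{"claw":1,"travel":[-30,-20,0],"spin":0}]' 60; python3 go.py 0.4517 -0.373 0.20 -33.2
```

```text
time: 0.9
position: [0.4213, 0.3352, 0.248]
tcp_rot: [[-0.961, 0.278, 0.0], [0.278, 0.961, -0.001], [-0.001, -0.001, -1.0]]
ft_force: [0.4, 0.3, 0.0]
finger_gap: 0.0856
gripper_force: 0.0
t 0.9 pos [0.4213 0.3352 0.248 ] yaw 73.86 tilt [-0.0005 -0.0013] gap 0.0856 F [0.4 0.3 0. ] j7 0.47
shift [-226.1 -671.8   49. ] rows>= 15.0
spin 1.8685
```

```bash
python3 -m crank '[{"claw":1,"travel":[-15,-45,0],"spin":0},{"claw":1,"travel":[-15,-45,0],"spin":0},{"claw":1,"travel":[-15,-45,0],"spin":0},{"claw":1,"travel":[-15,-45,0],"spin":0},{"claw":1,"travel":[-15,-45,0],"spin":0},{"claw":1,"travel":[-15,-45,0],"spin":0},{"claw":1,"travel":[-15,-45,0],"spin":0},{"claw":1,"travel":[-15,-45,0],"spin":0}]'>/dev/null; python3 -m crank '[{"claw":1,"travel":[0,0,0],"spin":0.145},{"claw":1,"travel":[0,0,0],"spin":0.145},{"claw":1,"travel":[0,0,0],"spin":0.145},{"claw":1,"travel":[0,0,0],"spin":0.145},{"claw":1,"travel":[0,0,0],"spin":0.145},{"claw":1,"travel":[0,0,0],"spin":0.145},{"claw":1,"travel":[0,0,0],"spin":0.145},{"claw":1,"travel":[0,0,0],"spin":0.145}]' >/dev/null; python3 go.py 0.4517 -0.373 0.20 -33.2
```

```text
t 2.5 pos [ 0.4353 -0.0404  0.248 ] yaw 7.23 tilt [ 0.0002 -0.0007] gap 0.0852 F [ 0.3 -0.7 -0.1] j7 0.16
shift [-332.   -25.5   47.9] rows>= 7.0
spin 0.7056
```

```bash
python3 -m crank '[{"claw":1,"travel":[-47,-4,6],"spin":0},{"claw":1,"travel":[-47,-4,6],"spin":0},{"claw":1,"travel":[-47,-4,6],"spin":0},{"claw":1,"travel":[-47,-4,6],"spin":0},{"claw":1,"travel":[-47,-4,8],"spin":0},{"claw":1,"travel":[-47,-4,8],"spin":0},{"claw":1,"travel":[-47,-2,8],"spin":0}]'>/dev/null; python3 -m crank '[{"claw":1,"travel":[0,0,0],"spin":0.141},{"claw":1,"travel":[0,0,0],"spin":0.141},{"claw":1,"travel":[0,0,0],"spin":0.141},{"claw":1,"travel":[0,0,0],"spin":0.141},{"claw":1,"travel":[0,0,0],"spin":0.141},{"claw":1,"travel":[0,0,0],"spin":0}]' >/dev/null; python3 go.py 0.4517 -0.373 0.035 -33.2
```

```text
t 3.8 pos [ 0.453  -0.3697  0.1998] yaw -32.89 tilt [-0.0002 -0.0011] gap 0.0854 F [-0.1  0.2  0.8] j7 0.23
shift [ -3.5   0.9 164.8] rows>= 4.0
spin 0.0055
```

```bash
python3 -m crank '[{"claw":1,"travel":[-3.5,1,40],"spin":0.0055},{"claw":1,"travel":[0,0,45],"spin":0},{"claw":1,"travel":[0,0,45],"spin":0},{"claw":1,"travel":[0,0,35],"spin":0},{"claw":1,"travel":[0,0,0],"spin":0}]' 60 >/dev/null; python3 go.py 0.4517 -0.373 0.034 -33.2;  python3 -m crank '[{"claw":0,"travel":[0,0,0],"spin":0},{"claw":0,"travel":[0,0,0],"spin":0},{"claw":0,"travel":[0,0,0],"spin":0},{"claw":0,"travel":[0,0,0],"spin":0},{"claw":0,"travel":[0,0,0],"spin":0},{"claw":0,"travel":[0,0,0],"spin":0}]'
```

```text
t 4.3 pos [ 0.4485 -0.3702  0.0301] yaw -32.93 tilt [ 0.0008 -0.0106] gap 0.0856 F [ 0.3 -0.6 -0.2] j7 0.32
shift [-0.6  4.1 -3.9] rows>= 1.0
spin 0.0046
time: 4.9
position: [0.4537, -0.3746, 0.0378]
tcp_rot: [[0.546, 0.838, 0.004], [0.838, -0.546, -0.002], [0.0, 0.004, -1.0]]
ft_force: [-0.1, 0.9, 6.7]
finger_gap: 0.0366
gripper_force: 62.7
```

```bash
python3 -m crank '[{"claw":0,"travel":[0,0,-20],"spin":0},{"claw":0,"travel":[0,0,-40],"spin":0},{"claw":0,"travel":[0,0,-45],"spin":0},{"claw":0,"travel":[0,0,-45],"spin":0},{"claw":0,"travel":[0,0,0],"spin":0},{"claw":0,"travel":[0,0,0],"spin":0}]' ; python3 go.py 0.567 -0.020 0.20 -3.65; python3 - <<'E'
from h import *
im=snap("top","1"); red,sil,blk=masks(im); s=snap("scene","1")
E
```

```text
time: 5.5
position: [0.4529, -0.3737, 0.1871]
tcp_rot: [[0.546, 0.838, 0.003], [0.838, -0.546, -0.001], [0.001, 0.004, -1.0]]
ft_force: [0.3, 0.1, -3.2]
finger_gap: 0.0366
gripper_force: 61.6
t 5.5 pos [ 0.4529 -0.3737  0.1871] yaw -33.12 tilt [0.0006 0.0037] gap 0.0366 F [ 0.3  0.1 -3.2] j7 0.24
shift [358.6 -97.7 -13. ] rows>= 8.0
spin -0.5143
```

View pics/scene1.png

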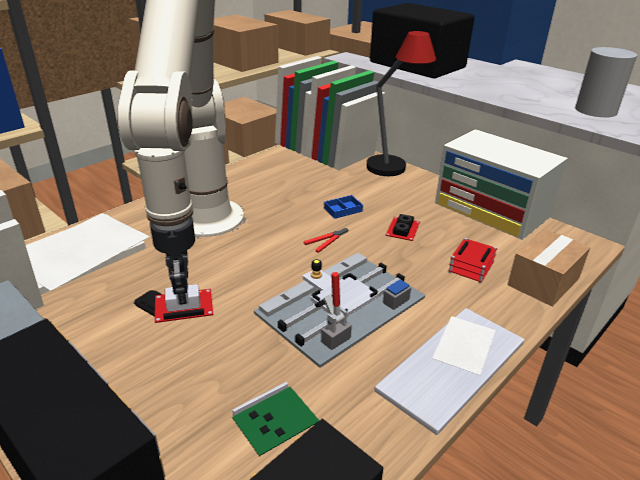

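The board is held level over the table with the header facing away from the robot. I'll swing it around in front of the jig, keeping clear of the upright lever.

```bash
python3 -m crank '[{"claw":0,"travel":[36,-25,0],"spin":0},{"claw":0,"travel":[36,-25,0],"spin":0},{"claw":0,"travel":[36,-25,0],"spin":0},{"claw":0,"travel":[36,-25,0],"spin":0},{"claw":0,"travel":[36,-25,0],"spin":0},{"claw":0,"travel":[36,-25,0],"spin":0},{"claw":0,"travel":[36,-25,0],"spin":0},{"claw":0,"travel":[36,-25,0],"spin":0}]'>/dev/null;  python3 -m crank '[{"claw":0,"travel":[0,0,0],"spin":-0.1285},{"claw":0,"travel":[0,0,0],"spin":-0.1285},{"claw":0,"travel":[0,0,0],"spin":-0.1285},{"claw":0,"travel":[0,0,0],"spin":-0.1285},{"claw":0,"travel":[0,0,0],"spin":0},{"claw":0,"travel":[0,0,0],"spin":0}]' >/dev/null; python3 go.py 0.567 -0.020 0.18 -3.65
```

```text
t 7.0 pos [ 0.4411 -0.0231  0.1842] yaw -3.9 tilt [-0.0003 -0.0026] gap 0.0363 F [ 0.4  0.5 -2.1] j7 -0.03
shift [ 11.6 125.4   3.8] rows>= 3.0
spin -0.0043
```

```bash
python3 -m crank '[{"claw":0,"travel":[4,41,1],"spin":-0.0043},{"claw":0,"travel":[4,42,1],"spin":0},{"claw":0,"travel":[3.5,42,2],"spin":0},{"claw":0,"travel":[0,0,35],"spin":0},{"claw":0,"travel":[0,0,35],"spin":0},{"claw":0,"travel":[0,0,0],"spin":0},{"claw":0,"travel":[0,0,0],"spin":0},{"claw":0,"travel":[0,0,0],"spin":0}]' >/dev/null;python3 go.py 0.567 -0.020 0.078 -3.65
python3 - <<'E'
from h import *
t=snap("top","2");s=snap("scene","2")
o=np.zeros((520,800,3),np.uint8)
o[:,:400]=cv2.resize(t[160:290,270:370],(400,520),interpolation=3)[:,:,::-1]
o[:,400:]=cv2.resize(s[220:350,285:385],(400,520),interpolation=3)[:,:,::-1]
cv2.imwrite("pics/c.png",o)
E
```

```text
t 7.8 pos [ 0.5688 -0.0194  0.1129] yaw -3.51 tilt [0.0001 0.0024] gap 0.0366 F [ 0.5 -0.1 -2.6] j7 0.02
shift [-0.8 -1.8 34.9] rows>= 1.0
spin 0.0025
```

View pics/c.png

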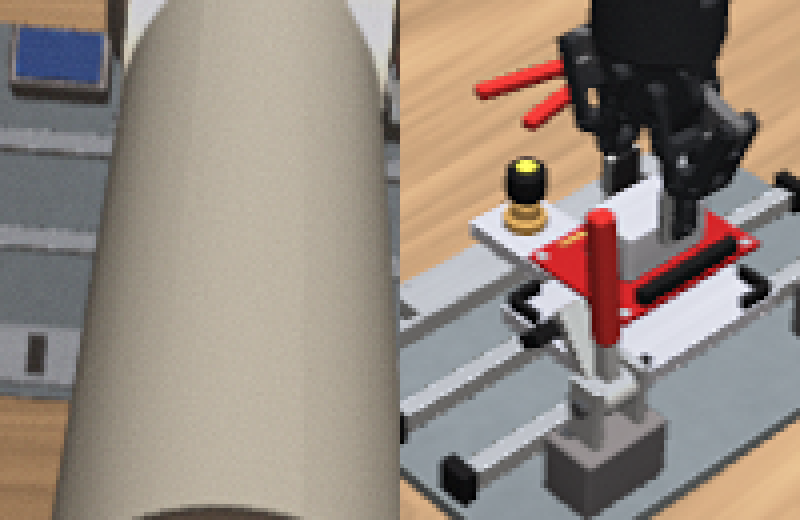

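The scene crop shows the board level just above the nest, with the header on the clamp side. The arm hides it in the top view. I'll lower it gently.

```bash
python3 -m crank '[{"claw":0,"travel":[-0.8,-1.5,10],"spin":0.0025},{"claw":0,"travel":[0,0,8],"spin":0},{"claw":0,"travel":[0,0,7],"spin":0},{"claw":0,"travel":[0,0,5],"spin":0},{"claw":0,"travel":[0,0,4],"spin":0},{"claw":0,"travel":[0,0,0],"spin":0},{"claw":0,"travel":[0,0,0],"spin":0}]' >/dev/null;python3 go.py 0.567 -0.020 0.078 -3.65
python3 - <<'E'
from h import *
s=snap("scene","3")
cv2.imwrite("pics/d.png",cv2.resize(s[240:340,285:405],(720,600),interpolation=3)[:,:,::-1])
E
```

```text
t 8.6 pos [ 0.5657 -0.0199  0.0779] yaw -3.6 tilt [ 0.0003 -0.001 ] gap 0.0363 F [-4.2 -0.4  7. ] j7 0.03
shift [-0.   1.3 -0.1] rows>= 1.0
spin 0.0009
```

View pics/d.png

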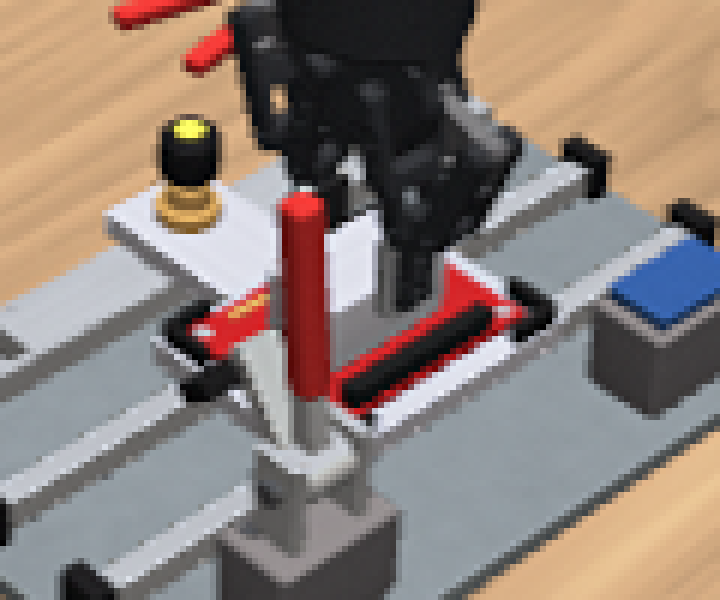

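The board sits inside the corner walls, and the height matches a seated board. I'll release, rise, back off towards the robot and look.

```bash
python3 -m crank '[{"claw":1,"travel":[0,0,0],"spin":0},{"claw":1,"travel":[0,0,0],"spin":0},{"claw":1,"travel":[0,0,0],"spin":0},{"claw":1,"travel":[0,0,-15],"spin":0},{"claw":1,"travel":[0,0,-35],"spin":0},{"claw":1,"travel":[0,-20,-35],"spin":0},{"claw":1,"travel":[0,-40,-15],"spin":0},{"claw":1,"travel":[0,-40,0],"spin":0}]' >/dev/null; python3 -m crank '[{"claw":1,"travel":[0,0,0],"spin":-0.145},{"claw":1,"travel":[0,0,0],"spin":-0.145},{"claw":1,"travel":[0,0,0],"spin":-0.145},{"claw":1,"travel":[0,0,0],"spin":-0.145},{"claw":1,"travel":[0,0,0],"spin":-0.145},{"claw":1,"travel":[0,0,0],"spin":-0.145},{"claw":1,"travel":[0,0,0],"spin":-0.145},{"claw":1,"travel":[0,0,0],"spin":-0.145}]' >/dev/null
python3 go.py 0.467 -0.0135 0.15 86.35
python3 - <<'E'
from h import *
s=snap("scene","4"); top=snap("top","4")
o=np.zeros((600,800,3),np.uint8)
o[:,:400]=cv2.resize(top[165:285,280:360],(400,600),interpolation=3)[:,:,::-1]
o[:500,400:]=cv2.resize(s[240:340,300:380],(400,500),interpolation=3)[:,:,::-1]
cv2.imwrite("pics/e.png",o)
E
```

```text
t 10.25 pos [ 0.4667 -0.0138  0.1784] yaw 63.2 tilt [-0.0013  0.0005] gap 0.0854 F [-0.2  0.1  0.3] j7 1.08
shift [-0.1  0.4 28.4] rows>= 1.0
spin -0.404
```

View pics/e.png

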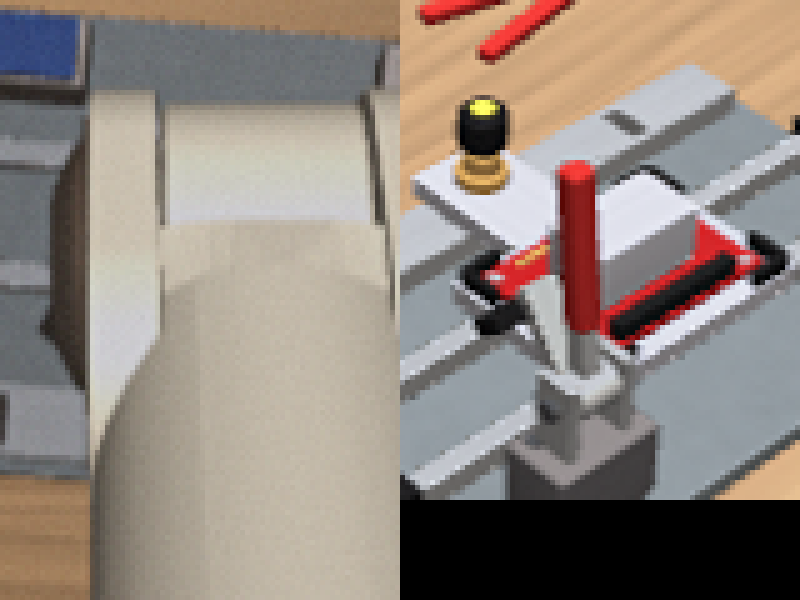

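The board is seated inside all four corner walls with the header on the clamp side. Next, the knob.

```bash
python3 -m crank '[{"claw":1,"travel":[0,0,0],"spin":-0.135},{"claw":1,"travel":[0,0,0],"spin":-0.135},{"claw":1,"travel":[0,0,0],"spin":-0.134},{"claw":1,"travel":[0,0,30],"spin":0},{"claw":1,"travel":[0,0,40],"spin":0},{"claw":1,"travel":[0,0,36],"spin":0},{"claw":1,"travel":[0,0,0],"spin":0},{"claw":1,"travel":[0,0,0],"spin":0}]' >/dev/null;python3 go.py 0.467 -0.0135 0.072 86.35;  python3 -m crank '[{"claw":0,"travel":[0,0,0],"spin":0},{"claw":0,"travel":[0,0,0],"spin":0},{"claw":0,"travel":[0,0,0],"spin":0},{"claw":0,"travel":[0,0,0],"spin":0},{"claw":0,"travel":[0,0,0],"spin":0},{"claw":0,"travel":[0,0,0],"spin":0},{"claw":0,"travel":[0,0,0],"spin":0}]' 70
```

```text
t 11.15 pos [ 0.4661 -0.0137  0.0717] yaw 85.89 tilt [ 0.0013 -0.0003] gap 0.0852 F [0.1 0.5 0.2] j7 1.44
shift [-0.8  0.3 -0.3] rows>= 1.0
spin -0.008
time: 11.85
position: [0.467, -0.0137, 0.0724]
tcp_rot: [[-0.998, 0.07, 0.001], [0.07, 0.998, -0.0], [-0.001, 0.0, -1.0]]
ft_force: [-2.3, 0.6, 8.6]
finger_gap: 0.0244
gripper_force: 68.1
```

```bash
python3 -m crank '[{"claw":0,"travel":[0,0,-5],"spin":0},{"claw":0,"travel":[0,0,-6],"spin":0},{"claw":0,"travel":[0,0,-5],"spin":0},{"claw":0,"travel":[0,0,0],"spin":0},{"claw":0,"travel":[0,0,0],"spin":0}]';python3 go.py 0.4606 -0.1135 0.088 86.35
```

```text
time: 12.35
position: [0.4668, -0.0137, 0.0874]
tcp_rot: [[-0.998, 0.069, 0.001], [0.069, 0.998, 0.0], [-0.001, 0.0, -1.0]]
ft_force: [5.2, 0.3, -10.3]
finger_gap: 0.0238
gripper_force: 69.1
t 12.35 pos [ 0.4668 -0.0137  0.0874] yaw 86.02 tilt [-0.0012  0.0001] gap 0.0238 F [  5.2   0.3 -10.3] j7 1.44
shift [  -0.8 -100.    -0.6] rows>= 3.0
spin -0.0058
```

```bash
python3 -m crank '[{"claw":0,"travel":[0,-8,0],"spin":0},{"claw":0,"travel":[0,-13,0],"spin":0},{"claw":0,"travel":[0,-14,0],"spin":0},{"claw":0,"travel":[0,-14,0],"spin":0},{"claw":0,"travel":[0,-14,0],"spin":0},{"claw":0,"travel":[-0.5,-14,0],"spin":0},{"claw":0,"travel":[0,-13,0],"spin":0},{"claw":0,"travel":[-0.3,-8,0],"spin":0}]' >/dev/null; python3 -m crank '[{"claw":0,"travel":[0,-2,0],"spin":0},{"claw":0,"travel":[0,0,0],"spin":0},{"claw":0,"travel":[0,0,0],"spin":0},{"claw":0,"travel":[0,0,0],"spin":0}]'; python3 go.py 0.4606 -0.1135 0.072 86.35
```

```text
time: 13.55
position: [0.4604, -0.1138, 0.0871]
tcp_rot: [[-0.998, 0.07, 0.001], [0.07, 0.998, -0.0], [-0.001, -0.0, -1.0]]
ft_force: [4.9, -1.5, -10.0]
finger_gap: 0.0239
gripper_force: 69.3
t 13.55 pos [ 0.4604 -0.1138  0.0871] yaw 86.01 tilt [-0.0006 -0.0002] gap 0.0239 F [  4.9  -1.5 -10. ] j7 1.67
shift [-0.1  0.3 15.1] rows>= 1.0
spin -0.006
```

Directly over the hole, within about 0.3 mm. I'll lower the plunger while still gripping.

```bash
python3 -m crank '[{"claw":0,"travel":[0,0.3,3],"spin":0},{"claw":0,"travel":[0,0,4],"spin":0},{"claw":0,"travel":[0,0,4],"spin":0},{"claw":0,"travel":[0,0,4],"spin":0},{"claw":0,"travel":[0,0,0],"spin":0},{"claw":0,"travel":[0,0,0],"spin":0}]'
```

```text
time: 14.15
position: [0.4605, -0.1133, 0.0725]
tcp_rot: [[-0.998, 0.069, 0.001], [0.069, 0.998, -0.0], [-0.001, -0.0, -1.0]]
ft_force: [2.0, -1.6, -1.0]
finger_gap: 0.0239
gripper_force: 70.3
```

The knob is back at its home height, so the plunger is in. I'll release, rise, and work out the lever arc.

```bash
python3 -m crank '[{"claw":1,"travel":[0,0,0],"spin":0},{"claw":1,"travel":[0,0,0],"spin":0},{"claw":1,"travel":[0,0,0],"spin":0},{"claw":1,"travel":[0,0,-30],"spin":0},{"claw":1,"travel":[0,0,-48],"spin":0},{"claw":1,"travel":[0,0,-48],"spin":0},{"claw":1,"travel":[0,0,-45],"spin":0},{"claw":1,"travel":[0,0,0],"spin":0}]' >/dev/null; python3 go.py 0.6237 -0.1238 0.25 86.35
python3 - <<'E'
from h import *
s=snap("scene","5"); snap("top","5")
cv2.imwrite("pics/f.png",cv2.resize(s[230:350,270:390],(600,600),interpolation=3)[:,:,::-1])
red=masks(s)[0]; red[:, :300]=0
cs,_=cv2.findContours(red[200:350,300:370].astype(np.uint8),cv2.RETR_EXTERNAL,cv2.CHAIN_APPROX_NONE)
for c in cs:
    if len(c)>15: print(cv2.boundingRect(c),cv2.minAreaRect(c))
a0=.93
for a in np.append(np.arange(.93,0,-.155),[0,-.03]):
    c=a+.524; print(round(a,3),"jig dx,z",round(-90*np.cos(c),1),round(77+90*np.sin(c),1))
E
```

```text
t 14.95 pos [ 0.4637 -0.1138  0.2496] yaw 86.02 tilt [-0.0109 -0.0013] gap 0.0854 F [1.2 0.4 0.1] j7 1.68
shift [-160.3    1.1    1.3] rows>= 4.0
spin -0.0058
(0, 110, 28, 22) ((14.111766815185547, 121.25293731689453), (16.37824821472168, 30.044862747192383), 77.47119140625)
(32, 72, 8, 35) ((35.40497970581055, 89.00453186035156), (34.00908279418945, 6.611556529998779), 87.27368927001953)
(4, 33, 35, 19) ((22.08540916442871, 42.47331237792969), (14.43651008605957, 34.83852005004883), 72.6459732055664)
0.93 jig dx,z -10.5 166.4
0.775 jig dx,z -24.2 163.7
0.62 jig dx,z -37.3 158.9
0.465 jig dx,z -49.5 152.2
0.31 jig dx,z -60.5 143.7
0.155 jig dx,z -70.0 133.5
0.0 jig dx,z -77.9 122.0
-0.03 jig dx,z -79.2 119.7
```

View pics/f.png

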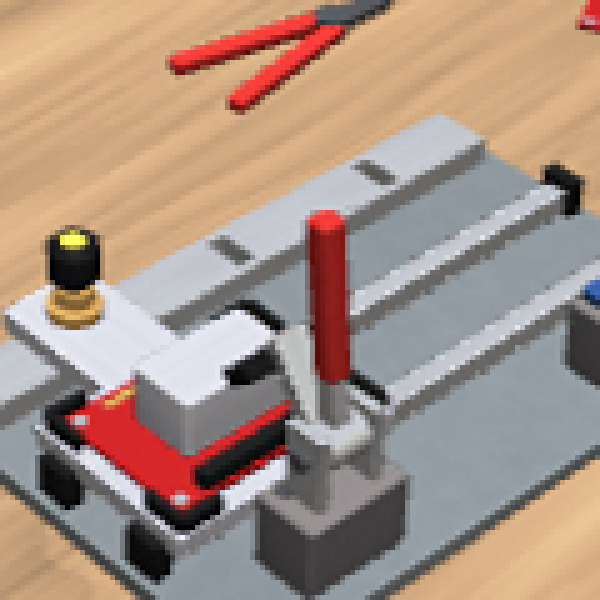

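The carriage is at the lever's station, the knob is fully down and the board is still seated. I'll move over the lever.

```bash
python3 -m crank '[{"claw":1,"travel":[-40,0.3,0],"spin":-0.0058},{"claw":1,"travel":[-40,0.3,0],"spin":0},{"claw":1,"travel":[-40,0.3,0],"spin":0},{"claw":1,"travel":[-40,0,0],"spin":0},{"claw":1,"travel":[0,0,0],"spin":0},{"claw":1,"travel":[0,0,40],"spin":0},{"claw":1,"travel":[0,0,0],"spin":0}]' >/dev/null; python3 go.py 0.625 -0.1239 0.166 86.35
```

```text
t 15.75 pos [ 0.6144 -0.1218  0.1961] yaw 86.36 tilt [0.0139 0.0013] gap 0.0855 F [-1.1 -0.8 -0.9] j7 1.65
shift [-11.1  -1.5  29.9] rows>= 1.0
spin 0.0003
```

```bash
python3 -m crank '[{"claw":1,"travel":[0,0,0],"spin":0},{"claw":1,"travel":[0,0,0],"spin":0},{"claw":1,"travel":[0,0,0],"spin":0}]' >/dev/null; python3 go.py 0.625 -0.1239 0.166 86.35
```

```text
t 16.05 pos [ 0.6205 -0.1229  0.205 ] yaw 86.34 tilt [-0.0023 -0.0002] gap 0.0854 F [-0.2  0.5  0.6] j7 1.65
shift [-4.5 -0.7 39. ] rows>= 1.0
spin -0.0001
```

```bash
python3 -m crank '[{"claw":1,"travel":[-4.5,-0.7,13],"spin":0},{"claw":1,"travel":[0,0,13],"spin":0},{"claw":1,"travel":[0,0,12],"spin":0},{"claw":1,"travel":[0,0,0],"spin":0},{"claw":1,"travel":[0,0,0],"spin":0}]' >/dev/null; python3 go.py 0.625 -0.1239 0.166 86.35; python3 -m crank '[{"claw":0,"travel":[0,0,0],"spin":0},{"claw":0,"travel":[0,0,0],"spin":0},{"claw":0,"travel":[0,0,0],"spin":0},{"claw":0,"travel":[0,0,0],"spin":0},{"claw":0,"travel":[0,0,0],"spin":0},{"claw":0,"travel":[0,0,0],"spin":0},{"claw":0,"travel":[0,0,0],"spin":0},{"claw":0,"travel":[0,0,0],"spin":0}]' 30
```

```text
t 16.55 pos [ 0.6237 -0.1236  0.1643] yaw 86.35 tilt [0.0018 0.0002] gap 0.0853 F [-0.7 -0.1  0.3] j7 1.64
shift [-1.3 -0.3 -1.7] rows>= 1.0
spin 0.0001
time: 17.35
position: [0.6244, -0.1238, 0.1656]
tcp_rot: [[-0.998, 0.064, 0.0], [0.064, 0.998, -0.0], [-0.0, -0.0, -1.0]]
ft_force: [-1.3, -1.0, 2.8]
finger_gap: 0.0135
gripper_force: 31.3
```

Pinched, with a 13.5 mm gap. I'll swing along the arc.

```bash
python3 -m crank '[{"claw":0,"travel":[6.9,0,1],"spin":0},{"claw":0,"travel":[6.8,0,1.7],"spin":0},{"claw":0,"travel":[6.6,0,2.1],"spin":0},{"claw":0,"travel":[6.5,0,2.7],"spin":0},{"claw":0,"travel":[6.2,0,3.1],"spin":0},{"claw":0,"travel":[6,0,3.6],"spin":0},{"claw":0,"travel":[0,0,0],"spin":0}]'; python3 -m crank '[{"claw":0,"travel":[5.7,0,4],"spin":0},{"claw":0,"travel":[5.3,0,4.5],"spin":0},{"claw":0,"travel":[4.9,0,4.9],"spin":0},{"claw":0,"travel":[4.6,0,5.3],"spin":0},{"claw":0,"travel":[4.1,0,5.6],"spin":0},{"claw":0,"travel":[3.8,0,5.9],"spin":0},{"claw":0,"travel":[0,0,0],"spin":0},{"claw":0,"travel":[0,0,0],"spin":0}]'
```

```text
time: 18.05
position: [0.585, -0.1213, 0.1513]
tcp_rot: [[-0.998, 0.064, 0.001], [0.064, 0.998, -0.0], [-0.001, -0.0, -1.0]]
ft_force: [0.0, -1.8, 3.2]
finger_gap: 0.0133
gripper_force: 32.5
time: 18.85
position: [0.556, -0.1195, 0.1203]
tcp_rot: [[-0.998, 0.064, -0.002], [0.064, 0.998, 0.0], [0.002, -0.0, -1.0]]
ft_force: [-0.5, -1.5, 1.2]
finger_gap: 0.0137
gripper_force: 32.7
```

```bash
python3 -m crank '[{"claw":0,"travel":[1,0,2],"spin":0},{"claw":0,"travel":[1,0,2],"spin":0},{"claw":0,"travel":[0.5,0,1.5],"spin":0},{"claw":0,"travel":[0,0,0],"spin":0},{"claw":0,"travel":[0,0,0],"spin":0}]'
```

```text
time: 19.35
position: [0.5534, -0.1193, 0.1154]
tcp_rot: [[-0.998, 0.064, -0.003], [0.064, 0.998, 0.0], [0.003, -0.0, -1.0]]
ft_force: [-2.4, -1.7, 6.5]
finger_gap: 0.0134
gripper_force: 33.2
```

```bash
python3 -m crank '[{"claw":0,"travel":[0.5,0,2],"spin":0},{"claw":0,"travel":[0.5,0,2],"spin":0},{"claw":0,"travel":[0,0,0],"spin":0},{"claw":0,"travel":[0,0,0],"spin":0}]'; python3 -m crank '[{"claw":1,"travel":[0,0,0],"spin":0},{"claw":1,"travel":[0,0,0],"spin":0},{"claw":1,"travel":[0,0,0],"spin":0},{"claw":1,"travel":[0,0,-10],"spin":0},{"claw":1,"travel":[0,0,-40],"spin":0},{"claw":1,"travel":[0,0,-48],"spin":0},{"claw":1,"travel":[40,0,-20],"spin":0},{"claw":1,"travel":[45,0,0],"spin":0}]' ; python3 -m crank '[{"claw":1,"travel":[45,0,0],"spin":0},{"claw":1,"travel":[0,0,0],"spin":0},{"claw":1,"travel":[0,0,0],"spin":0}]'>/dev/null; python3 - <<'E'
from h import *
s=snap("scene","6"); t=snap("top","6")
cv2.imwrite("pics/g.png",cv2.resize(s[230:350,250:390],(700,600),interpolation=3)[:,:,::-1])
yaw=np.radians(-3.65);R=np.array([[np.cos(yaw),-np.sin(yaw)],[np.sin(yaw),np.cos(yaw)]])
for a in(0,.06,.15,.3):
    c=a+.524; e=[.567,-.02]+R@[.075-.112*np.cos(c),-.1]; print(a,proj("scene",[*e,.077+.112*np.sin(c)]),proj("top",[*e,.077+.112*np.sin(c)]))
E
```

```text
time: 19.75
position: [0.5526, -0.1193, 0.1131]
tcp_rot: [[-0.998, 0.064, -0.002], [0.064, 0.998, 0.0], [0.002, -0.0, -1.0]]
ft_force: [-8.4, 0.4, 18.7]
finger_gap: 0.0133
gripper_force: 34.9
time: 20.55
position: [0.4715, -0.114, 0.2335]
tcp_rot: [[-0.998, 0.063, 0.008], [0.063, 0.998, -0.001], [-0.008, -0.001, -1.0]]
ft_force: [0.1, -0.1, -0.7]
finger_gap: 0.0854
gripper_force: 0.0
0 [307.18460248 275.50549033] [370.56108153 215.62741281]
0.06 [308.28078958 274.13936439] [371.03152712 213.57365361]
0.15 [310.13574989 272.3561797 ] [371.73734358 210.20175505]
0.3 [313.76521745 270.14323079] [372.89640276 203.87280347]
```

View pics/g.png

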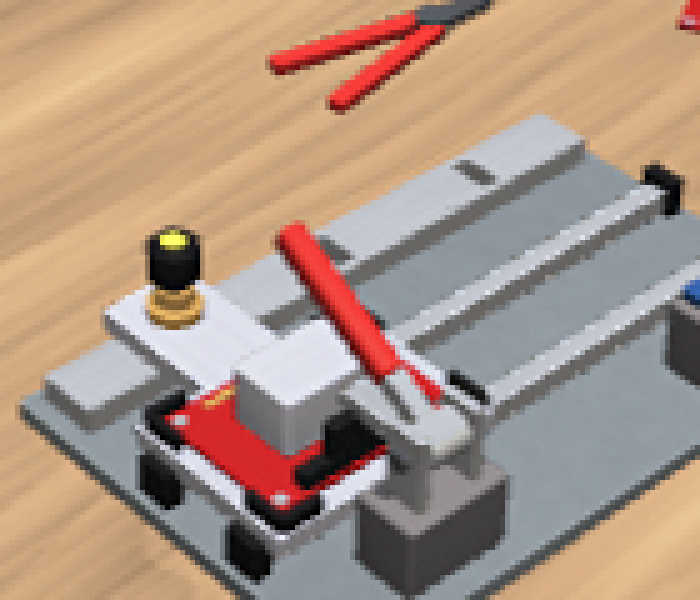

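The lever tip is at about (308,277), against (307,275.5) predicted for fully shut. The 19 N reading at the end of the swing also fits the stop. The jaw is over the header, the knob is home and the board is seated, so I'm handing in.

```bash
python3 -c "
from cell import r
print(r.close_job())"
```

```text
the job is handed in; nothing more can be done
None
```

The job is handed in with no verdict returned: the last pictures showed the board seated (header on the far side), the plunger home at the lever's station, the lever down on its stop and the robot clear of everything.

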